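# Fetch the ring stand from behind the bottles

## Robot

A 6-joint arm with a two-finger parallel gripper is mounted at the origin on the work surface. World frame = base frame: x ahead of the robot, y to its left, z up, the work surface at z = 0. Lengths are in m, angles in degrees, forces in N, time in s.
With the tool pointing down it reaches from about 0.375 to 0.75 m from the base axis. Payload 9 kg.
Tool frame: the origin (TCP) lies where the fingers leave the gripper's body, on its centre line; the fingertips stand 73 mm ahead of it and the grasp point (between the pads) lies 54 mm ahead of it (robot.tip_reach is the distance from the TCP to the fingertips, in m); z points along the fingers, y is the direction in which the jaws open and shut (so a half turn about z gives the same grasp; the last joint's range is limited). The gripper opens to 85 mm and grips with 20 to 120 N. Pads are 22 mm wide; open, the fingers measure 114 mm over their backs; the gripper's body (76 mm by 85 mm) begins 54 mm behind the grasp point. The pads swing forward as they close: fully open they stand 13 mm farther back than shut.
Start: joints at [54.104, 5.964, 5.575, 89.605, 0, 77.527], TCP at [0.239, 0.551, 0.304] pointing down, gripper open.
Joint ranges: [-171.21, 171.21], [-48.23, 106.86], [-62.78, 66.21], [-105.2, 120.99], [-86.42, 89.51], [-180, 180]. Speed limits (degrees/s): [127.2, 127.2, 147.25, 180, 180, 180].

## Interface

Orientations are given as [roll, pitch, yaw] about the fixed x, y, z axes, in that order (R = Rz(yaw) Ry(pitch) Rx(roll)).
In Python, from plant import robot gives the robot as it stands. Calls block until the motion is done:
- robot.move_pose(position, orientation): joint-space move of the TCP to a pose.
- robot.line_to(position, vel=0.15, rotation=None, guard=None): straight line of the TCP; rotation=None keeps the orientation; vel is the mean speed in m/s. With guard (N) it stops when the force on the tool has changed by that much, and returns True; else False.
- robot.goto_joints(angles): joint-space move.
- robot.set_gripper(opening): finger opening in m; the grip force is fixed at half the most; returns when the fingers have stopped.
- robot.pause(seconds).
- robot.ik(position, orientation): joint angles nearest the present ones, or None.
- robot.observe(): the state.
- robot.grab_frame(name): name is "scene" or "top"; returns the picture (400x640x3 uint8, blue, green, red); there is no depth.
- robot.get_calibration(name): a dict with "vertical_fov" (degrees; the focal length in pixels is half the picture's height over the tangent of half this angle, whatever the lens; pixels are square), "cx", "cy" (the principal point, pixels), "rvec" (rotation vector, rad) and "tvec" (3), from world to camera coordinates, as OpenCV has them. Camera axes: x right, y down, z forward; pixel columns grow to the right and rows downward; lengths in m; the calibration is good to about 2 mm. A picture is of the moment at which its call begins. get_calibration takes no time and is no camera call.
A pose or a line that the arm cannot do raises robot.IKError and nothing moves.
- robot.job_done(): hands the job in, once; it reports no verdict.
The state is a dict: "time": time; "q": joint angles; "qvel": joint speeds; "joint_torque": joint torques, N m; "tool_pos": TCP position; "tcp_rot": TCP orientation; "ft_force": force on the tool from outside, world axes, zero at the start; "torque": the same for the moment, N m; "gripper_width": finger opening in m.
Only numpy, scipy, OpenCV 4.12 (cv2) and the standard library are available. Lean on these libraries where they do the work, as an engineer would, in place of code of your own. Each camera call takes 0.05 s, during which the arm holds its last target.

## Task

First move the three bottles out of the way so that all three stand on the dark mat together; then take the ring stand from behind them and stand it in the circle on the white soldering block. Only after that put the bottles back in the rack, each in the middle of the disc that matches its cap's colour, whichever disc it stood on before. Keep bottles and stand upright, set them down rather than dropping them, and leave the little steel bowl where it is.

Things in the scene. Friction and masses are not known exactly. Their poses are not given: they have to be found in the camera images.
- bottle_red_center (a point): Centre, half-way up, of the loose white bottle with a red cap and red band: round, 38 mm diameter (straight sides up to 60 mm, cap 28 mm diameter above 69 mm), 90 mm tall, about 140 g; its underside is 45 mm below this point. z is its long axis, up. At the start it stands upright in the front row on any one of the three discs.
- bottle_blue_center (a point): Centre, half-way up, of the loose grey bottle with a blue cap and blue band: round, 38 mm diameter (straight sides up to 60 mm, cap 28 mm diameter above 69 mm), 90 mm tall, about 140 g; its underside is 45 mm below this point. z is its long axis, up. At the start it stands upright in the front row on any one of the three discs.
- bottle_yellow_center (a point): Centre, half-way up, of the loose amber-brown bottle with a yellow cap and yellow band: round, 38 mm diameter (straight sides up to 60 mm, cap 28 mm diameter above 69 mm), 90 mm tall, about 140 g; its underside is 45 mm below this point. z is its long axis, up. At the start it stands upright in the front row on any one of the three discs.
- ring_stand_center (a point): Centre of the foot of the loose ring stand: an upright green-painted cylinder, 34 mm diameter, 30 mm high (underside 15 mm below this point), with a gold ring with a clear stone fixed upright on its top, to 38 mm above this point. About 90 g. z is up. At the start it stands directly on the floor of the rack, in the back row behind the bottles, in one of two places; the bowl is in the other.
- disc_red: Fixed flat red disc, 56 mm diameter, 3 mm thick, on the floor of the rack; origin at the centre of its underside (bottles stand 3 mm higher), z up, x the same way as the rack's x (from the bottle row to the back row). The three discs stand in a row 80 mm apart, square to that x, in any order, each about 48 mm nearer the robot than the back row. The rack is a wooden board 140 x 270 mm, 6 mm thick, with a 16 mm high rim at its back and two ends, none at the front.
- disc_blue: Fixed flat blue disc, 56 mm diameter, 3 mm thick, on the floor of the rack; origin at the centre of its underside (bottles stand 3 mm higher), z up, x the same way as the rack's x (from the bottle row to the back row). The three discs stand in a row 80 mm apart, square to that x, in any order, each about 48 mm nearer the robot than the back row. The rack is a wooden board 140 x 270 mm, 6 mm thick, with a 16 mm high rim at its back and two ends, none at the front.
- disc_yellow: Fixed flat yellow disc, 56 mm diameter, 3 mm thick, on the floor of the rack; origin at the centre of its underside (bottles stand 3 mm higher), z up, x the same way as the rack's x (from the bottle row to the back row). The three discs stand in a row 80 mm apart, square to that x, in any order, each about 48 mm nearer the robot than the back row. The rack is a wooden board 140 x 270 mm, 6 mm thick, with a 16 mm high rim at its back and two ends, none at the front.
- mat: Fixed dark rubber mat, the side area: 260 mm along its x, 120 mm along its y, 4 mm thick; origin at the centre of its underside. Empty at the start; on the robot's left or right.
- block_mark (a point): Centre of the top face of the fixed white soldering block, 120 x 120 mm and 20 mm high (the top face is 20 mm above the table), with a dark circle of 52 mm diameter scribed around this point; x and y along its edges, z up. On the side opposite the mat.
- bowl: Small loose steel bowl, 52 mm rim diameter, 24 mm high, in the rack's back row beside the ring stand, 80 mm from it; origin at the centre of its underside. It is to be left alone.

How it is judged:
By the outcome, as a careful person would: the job done as asked, in the order asked, and still so for the second after the job is handed in, with the robot touching nothing.
It also fails if it takes over 144 s, if anything falls off the work surface, if the arm or the gripper's body presses on something with over 40 N, if the wrist force passes 120 N, or if a joint passes its speed limit or range.

## Working session

There is one attempt and no reset: what is moved stays moved. The work goes in short steps, each a Python script; the robot and the scene stay as the last script left them, time stands still between calls to the robot, and variables do not carry over. Pictures are saved under pics/ and viewed, and the job is handed in when it is done.

```bash
ls; mkdir -p pics; python3 - <<'E'
from plant import robot
import cv2
for n in ("scene","top"):
    cv2.imwrite(f"pics/{n}0.png",robot.grab_frame(n)); print(robot.get_calibration(n))
s=robot.observe(); print(s["time"],s["tcp_rot"],s["gripper_width"],robot.tip_reach)
E
```

```text
pics
{'vertical_fov': 47.24623733416361, 'cx': 323.1197622282897, 'cy': 203.76201096366503, 'rvec': array([ 1.00903268,  2.44491362, -1.02274242]), 'tvec': array([ 0.39791562, -0.21477754,  1.29894987])}
{'vertical_fov': 51.468795555294086, 'cx': 320.17852569906955, 'cy': 194.65788729807457, 'rvec': array([ 2.12974298, -2.18781632,  0.14449746]), 'tvec': array([0.00322429, 0.54650405, 0.90368827])}
0.1 [-1.79929999e+02 -1.54875959e-02  1.56577712e+02] 0.08524955927022085 0.0726
```

View pics/scene0.png

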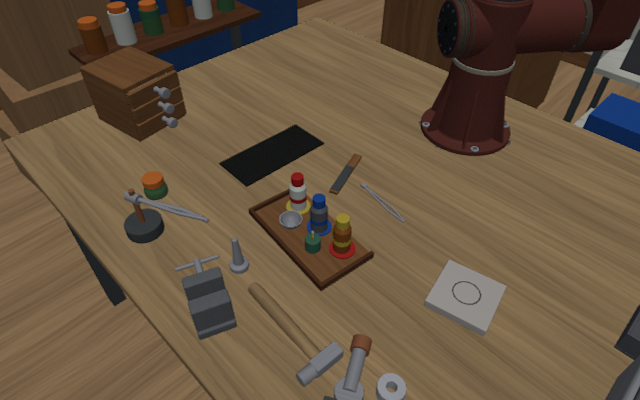

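View pics/top0.png

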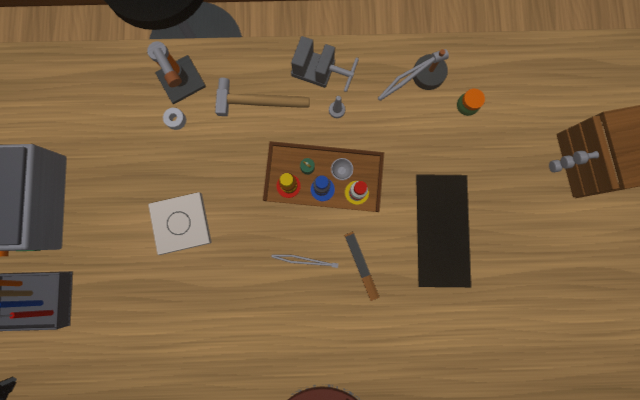

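The scene view has the robot top right, the mat at the upper left, the rack at (310,235) and the block at (467,294). In the top view the block is on the robot's left at about (179,223) and the mat on its right at (443,231). The rack is centred near (325,177), with yellow on the red disc, blue on blue and red on yellow. The stand is at (308,166) and the bowl at (342,169).

```bash
cat > h.py <<'E'
import numpy as np, cv2
from plant import robot
def cam(n):
    c=robot.get_calibration(n); f=200/np.tan(np.radians(c["vertical_fov"]/2))
    K=np.array([[f,0,c["cx"]],[0,f,c["cy"]],[0,0,1]]); R=cv2.Rodrigues(c["rvec"])[0]; return K,R,np.ravel(c["tvec"])
def ray(n,uv):
    K,R,t=cam(n); return -R.T@t, R.T@np.linalg.inv(K)@np.array([uv[0],uv[1],1.])
def onplane(n,uv,z):
    o,d=ray(n,uv); return o+d*(z-o[2])/d[2]
def proj(n,p):
    K,R,t=cam(n); q=K@(R@np.asarray(p,float)+t); return q[:2]/q[2]
def tri(uvs,uvt):
    P=[]
    for n in("scene","top"):
        K,R,t=cam(n); P.append(K@np.c_[R,t])
    X=cv2.triangulatePoints(P[0],P[1],np.array(uvs,float).reshape(2,1),np.array(uvt,float).reshape(2,1)); return X[:3,0]/X[3,0]
H={"red":((0,6),(172,180)),"yellow":((24,34),),"blue":((108,125),),"green":((60,90),)}
def mask(im,c,s=120,v=60):
    hsv=cv2.cvtColor(im,cv2.COLOR_BGR2HSV); m=0
    for a,b in H[c]: m=m|cv2.inRange(hsv,(a,s,v),(b,255,255))
    return m
def blobs(m,roi,amin=8):
    x0,y0,x1,y1=roi; k=np.zeros_like(m); k[y0:y1,x0:x1]=m[y0:y1,x0:x1]
    n,l,st,ce=cv2.connectedComponentsWithStats(k)
    return [(st[i].tolist(),ce[i].round(1).tolist()) for i in range(1,n) if st[i][4]>=amin]
E
python3 - <<'E'
from h import *
t=cv2.imread("pics/top0.png"); s=cv2.imread("pics/scene0.png")
for n,im,roi in(("top",t,(255,135,395,220)),("scene",s,(245,165,380,290))):
    for c in H: print(n,c,blobs(mask(im,c),roi))
    x0,y0,x1,y1=roi
    cv2.imwrite(f"pics/crop_{n}.png",cv2.resize(im[y0:y1,x0:x1],None,fx=5 if n=="top" else 4.5,fy=5 if n=="top" else 4.5,interpolation=cv2.INTER_CUBIC))
g=cv2.cvtColor(t,cv2.COLOR_BGR2GRAY)
def quad(m,roi):
    x0,y0,x1,y1=roi;k=np.zeros_like(m);k[y0:y1,x0:x1]=m[y0:y1,x0:x1]
    c=max(cv2.findContours(k,0,1)[0],key=cv2.contourArea); return cv2.minAreaRect(c)
for nm,m,roi,z,w in(("mat",(g<45).astype(np.uint8)*255,(400,160,490,300),.004,0),("block",(g>150).astype(np.uint8)*255,(135,180,225,265),.02,0)):
    r=quad(m,roi); p=np.array([onplane("top",q,z) for q in cv2.boxPoints(r)])
    print(nm,r,p.round(3).tolist(),"c",p.mean(0),"sides",np.linalg.norm(p[1]-p[0]),np.linalg.norm(p[2]-p[1]))
E
```

```text
top red [([276, 176, 25, 22, 169], [288.8, 189.7]), ([354, 181, 14, 14, 145], [360.1, 187.4])]
top yellow [([280, 173, 13, 14, 134], [286.3, 179.3]), ([345, 181, 24, 23, 143], [354.1, 195.3])]
top blue [([316, 176, 13, 13, 134], [321.5, 182.0]), ([311, 181, 23, 20, 183], [323.4, 193.0])]
top green []
scene red [([291, 172, 12, 15, 151], [296.9, 179.0]), ([290, 197, 16, 7, 53], [297.9, 200.5]), ([329, 242, 27, 17, 206], [342.6, 251.4])]
scene yellow [([286, 201, 7, 9, 31], [288.5, 206.1]), ([298, 200, 12, 15, 61], [305.1, 208.6]), ([336, 213, 14, 17, 184], [342.5, 221.0]), ([333, 239, 18, 8, 59], [341.1, 243.4])]
scene blue [([313, 194, 12, 15, 165], [318.5, 201.0]), ([307, 219, 25, 17, 187], [319.6, 226.0])]
scene green []
mat ((443.0728759765625, 230.49847412109375), (112.05900573730469, 51.65545654296875), 88.80650329589844) [[0.591, -0.239, 0.004], [0.59, -0.361, 0.004], [0.332, -0.347, 0.004], [0.333, -0.229, 0.004]] c [ 0.46137049 -0.29390362  0.004     ] sides 0.12190368110300227 0.25885500073543527
block ((177.98077392578125, 222.90383911132812), (52.362998962402344, 52.16688537597656), 78.69007110595703) [[0.541, 0.384, 0.02], [0.562, 0.268, 0.02], [0.444, 0.243, 0.02], [0.424, 0.358, 0.02]] c [0.49261699 0.31335953 0.02      ] sides 0.11834439558874972 0.12027074338090392
```

View pics/crop_top.png

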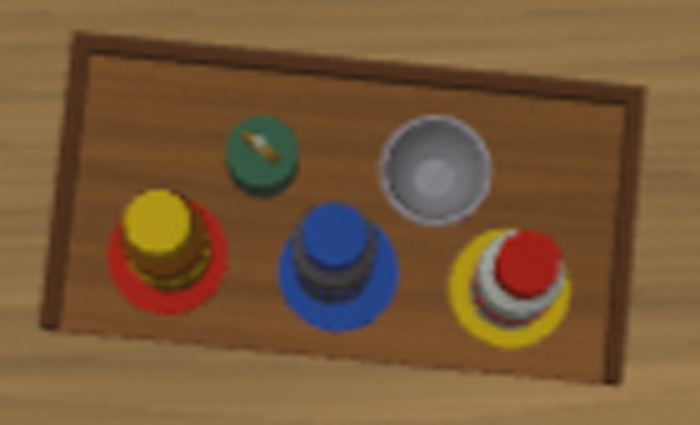

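View pics/crop_scene.png

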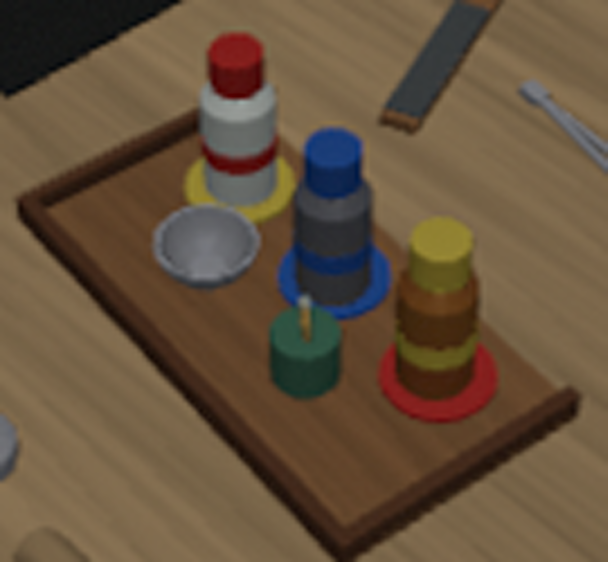

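```bash
cat >> h.py <<'E'
def ell(im,n,c,roi,z,**k):
    m=mask(im,c,**k); x0,y0,x1,y1=roi; q=np.zeros_like(m); q[y0:y1,x0:x1]=m[y0:y1,x0:x1]
    cs=max(cv2.findContours(q,0,1)[0],key=lambda a:len(a)); h=cv2.convexHull(cs)
    e=cv2.fitEllipse(h); return np.array(e[0]),e[1],onplane(n,e[0],z)
def captop(im,n,c,roi):
    "centroid of the cap blob, cap spans z 69..90 above base"
    return blobs(mask(im,c),roi)
E
python3 - <<'E'
from h import *
t=cv2.imread("pics/top0.png"); s=cv2.imread("pics/scene0.png")
D={}
for c,roi in(("red",(270,170,310,205)),("blue",(305,170,340,205)),("yellow",(340,180,375,210))):
    tt=t.copy()
    if c=="blue": cv2.circle(tt,(321,182),8,(128,128,128),-1)   # cap
    uv,ax,p=ell(tt,"top",c,roi,.009); D[c]=p; print("disc",c,uv,ax,p.round(4))
print("spacing",np.linalg.norm(D["red"]-D["blue"]),np.linalg.norm(D["yellow"]-D["blue"]))
for c,a,b in(("red",(296.9,179.0),(360.1,187.4)),("yellow",(342.5,221.),(286.3,179.3)),("blue",(318.5,201.),(321.5,182.))):
    print("cap",c,tri(a,b).round(4),onplane("top",b,.096).round(4),onplane("scene",a,.0895).round(4))
for n,im,roi in(("top",t,(295,150,320,180)),("scene",s,(300,228,325,255))):
    hsv=cv2.cvtColor(im,cv2.COLOR_BGR2HSV); m=cv2.inRange(hsv,(60,60,25),(95,255,255)); print(n,"stand",blobs(m,roi))
g=cv2.cvtColor(t,cv2.COLOR_BGR2GRAY); 
m=cv2.inRange(g[205:242,160:198],0,150); cs=cv2.findContours(m,0,1)[0]
for c in cs:
    if len(c)>20:
        e=cv2.fitEllipse(c); print("circle",e,onplane("top",(e[0][0]+160,e[0][1]+205),.02).round(4))
E
```

```text
disc red [288.12011719 185.74998474] (22.845943450927734, 23.87735366821289) [0.5726 0.0624 0.009 ]
disc blue [322.24136353 189.06864929] (22.56902313232422, 23.010467529296875) [ 0.5627 -0.0169  0.009 ]
disc yellow [356.48834229 192.1993103 ] (22.951736450195312, 23.22806739807129) [ 0.5532 -0.0963  0.009 ]
spacing 0.07986566195778434 0.08002394425789643
cap red [ 0.5519 -0.0956  0.0882] [ 0.5518 -0.0959  0.096 ] [ 0.5523 -0.0933  0.0895]
cap yellow [0.5736 0.0618 0.0885] [0.5733 0.06   0.096 ] [0.5735 0.0635 0.0895]
cap blue [ 0.5661 -0.0136  0.0871] [ 0.5656 -0.0145  0.096 ] [ 0.5673 -0.0108  0.0895]
top stand [([301, 159, 13, 14, 121], [306.9, 165.8])]
scene stand [([305, 233, 15, 20, 243], [312.2, 243.1])]
circle ((18.141063690185547, 17.744098663330078), (23.013517379760742, 24.62044334411621), 61.176273345947266) [0.4925 0.313  0.02  ]
```

```bash
python3 - <<'E'
from h import *
print([onplane("top",(306.9,165.8),z).round(4).tolist() for z in(.028,.036)],onplane("scene",(312.2,243.1),.021).round(4),tri((312.2,243.1),(306.9,165.8)))
for yaw in(-7,173):
    for p in((.552,-.0955),(.5734,.0605),(.5656,-.0145),(.615,.017),(.536,-.297),(.461,-.294),(.386,-.29),(.4925,.313)):
        for z in(.1,.23):
            q=robot.ik([*p,z],[180,0,yaw]); print(yaw,p,z,None if q is None else np.round(q,0).tolist())
E
```

```text
[[0.6149, 0.0172, 0.028], [0.6133, 0.017, 0.036]] [0.6162 0.02   0.021 ] [0.61582793 0.01824821 0.01949054]
-7 (0.552, -0.0955) 0.1 [-23.0, 3.0, -19.0, 68.0, 0.0, 164.0]
-7 (0.552, -0.0955) 0.23 [-23.0, -1.0, -9.0, 82.0, 0.0, 164.0]
-7 (0.5734, 0.0605) 0.1 [-7.0, 6.0, -16.0, 68.0, 0.0, -180.0]
-7 (0.5734, 0.0605) 0.23 [-7.0, 2.0, -6.0, 82.0, 0.0, -180.0]
-7 (0.5656, -0.0145) 0.1 [-15.0, 4.0, -18.0, 68.0, 0.0, 172.0]
-7 (0.5656, -0.0145) 0.23 [-15.0, -0.0, -8.0, 82.0, 0.0, 172.0]
-7 (0.615, 0.017) 0.1 [-11.0, 12.0, -9.0, 69.0, 0.0, 176.0]
-7 (0.615, 0.017) 0.23 [-11.0, 9.0, 1.0, 82.0, 0.0, 176.0]
-7 (0.536, -0.297) 0.1 [-41.0, 12.0, -9.0, 69.0, 0.0, 146.0]
-7 (0.536, -0.297) 0.23 [-41.0, 8.0, 0.0, 82.0, 0.0, 146.0]
-7 (0.461, -0.294) 0.1 [-46.0, 1.0, -21.0, 68.0, 0.0, 141.0]
-7 (0.461, -0.294) 0.23 [-46.0, -3.0, -12.0, 82.0, 0.0, 141.0]
-7 (0.386, -0.29) 0.1 [-52.0, -11.0, -32.0, 69.0, 0.0, 135.0]
-7 (0.386, -0.29) 0.23 [-52.0, -15.0, -22.0, 83.0, 0.0, 135.0]
-7 (0.4925, 0.313) 0.1 [20.0, 7.0, -15.0, 68.0, 0.0, -153.0]
-7 (0.4925, 0.313) 0.23 [20.0, 3.0, -5.0, 82.0, 0.0, -153.0]
173 (
[... 283 characters left out ...]
8.0, 68.0, 0.0, -8.0]
173 (0.5656, -0.0145) 0.23 [-15.0, -0.0, -8.0, 82.0, 0.0, -8.0]
173 (0.615, 0.017) 0.1 [-11.0, 12.0, -9.0, 69.0, 0.0, -4.0]
173 (0.615, 0.017) 0.23 [-11.0, 9.0, 1.0, 82.0, 0.0, -4.0]
173 (0.536, -0.297) 0.1 [-41.0, 12.0, -9.0, 69.0, 0.0, -34.0]
173 (0.536, -0.297) 0.23 [-41.0, 8.0, 0.0, 82.0, 0.0, -34.0]
173 (0.461, -0.294) 0.1 [-46.0, 1.0, -21.0, 68.0, 0.0, -39.0]
173 (0.461, -0.294) 0.23 [-46.0, -3.0, -12.0, 82.0, 0.0, -39.0]
173 (0.386, -0.29) 0.1 [-52.0, -11.0, -32.0, 69.0, 0.0, -45.0]
173 (0.386, -0.29) 0.23 [-52.0, -15.0, -22.0, 83.0, 0.0, -45.0]
173 (0.4925, 0.313) 0.1 [20.0, 7.0, -15.0, 68.0, 0.0, 27.0]
173 (0.4925, 0.313) 0.23 [20.0, 3.0, -5.0, 82.0, 0.0, 27.0]
```

```bash
cat >> h.py <<'E'
YAW=173; ORI=[180,0,YAW]; G=.044; HI=.235
def clock(msg=""):
    s=robot.observe(); print(msg,"t=%.1f"%s["time"],"w=%.4f"%s["gripper_width"],"p",np.round(s["tool_pos"],4).tolist(),"f",np.round(s["ft_force"],1).tolist())
def pick(xy,zbase,g=G,op=.064,hi=HI,tag="pick"):
    robot.move_pose([*xy,hi],ORI); robot.set_gripper(op)
    robot.line_to([*xy,zbase+g+.054],vel=.12,guard=15)
    clock(tag+" down"); robot.set_gripper(0.0); clock("closed")
    robot.line_to([*xy,zbase+g+.054+.02],vel=.06); robot.line_to([*xy,hi],vel=.15); clock("up")
def place(xy,zbase,g=G,op=.064,hi=HI):
    z=zbase+g+.054
    robot.move_pose([*xy,hi],ORI); robot.line_to([*xy,z+.02],vel=.15)
    robot.pause(.2); hit=robot.line_to([*xy,z-.001],vel=.03,guard=6); clock("placed hit=%s z-nom=%.4f"%(hit,robot.observe()["tool_pos"][2]-z))
    robot.set_gripper(op); robot.line_to([*xy,hi],vel=.15); clock("clear")
SLOT=[(.536,-.297),(.461,-.294),(.386,-.29)]
E
python3 - <<'E'
from h import *
pick((.552,-.0955),.009)
cv2.imwrite("pics/s1.png",robot.grab_frame("scene"))
E
```

```text
pick down t=4.2 w=0.0643 p [0.5525, -0.0957, 0.1079] f [-0.3, 0.1, -1.0]
closed t=4.6 w=0.0370 p [0.5526, -0.0957, 0.108] f [0.2, 1.1, 6.2]
up t=5.9 w=0.0367 p [0.5516, -0.0954, 0.2338] f [-0.4, 0.6, -1.5]
```

View pics/s1.png

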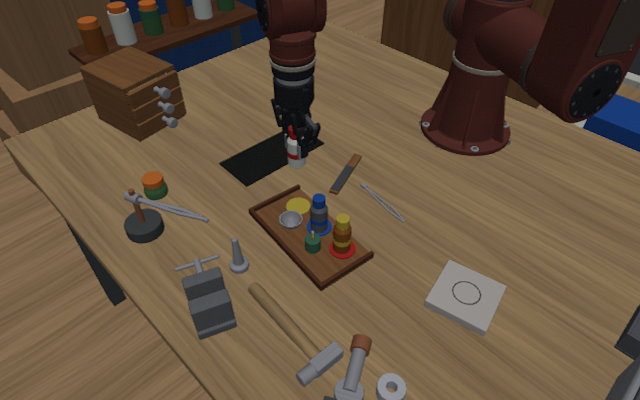

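The red bottle hangs upright in the gripper at about (296,150), and its yellow disc at (298,205) is now bare.

```bash
python3 - <<'E'
from h import *
place(SLOT[0],.004)
pick((.5656,-.0145),.009); place(SLOT[1],.004)
cv2.imwrite("pics/s2.png",robot.grab_frame("scene"))
E
```

```text
placed hit=True z-nom=0.0010 t=8.5 w=0.0366 p [0.5357, -0.2968, 0.103] f [-0.1, 1.9, 5.3]
clear t=9.9 w=0.0642 p [0.5357, -0.2967, 0.2337] f [-0.7, 0.4, 0.1]
pick down t=12.5 w=0.0637 p [0.5661, -0.0146, 0.1079] f [0.0, -0.3, -0.0]
closed t=12.8 w=0.0366 p [0.5662, -0.0146, 0.108] f [-0.7, 1.0, 5.6]
up t=14.2 w=0.0370 p [0.5652, -0.0144, 0.2338] f [-0.2, 0.2, -1.3]
placed hit=True z-nom=0.0010 t=17.0 w=0.0371 p [0.4608, -0.2938, 0.103] f [-0.6, 1.1, 5.6]
clear t=18.4 w=0.0640 p [0.4607, -0.2937, 0.2339] f [-0.1, -0.0, 0.1]
```

View pics/s2.png

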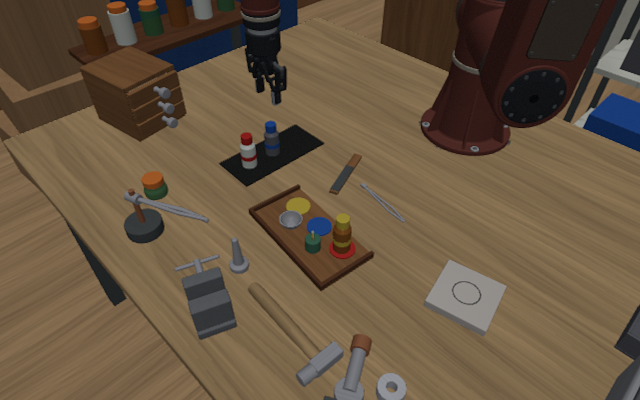

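Red (248,150) and blue (271,140) both stand upright on the mat. Yellow is next, and then I'll look at the discs and the stand with nothing in front of them.

```bash
python3 - <<'E'
from h import *
pick((.5734,.0605),.009); place(SLOT[2],.004)
robot.move_pose([.40,.25,.3],ORI)
s=robot.grab_frame("scene");t=robot.grab_frame("top")
cv2.imwrite("pics/s3.png",s);cv2.imwrite("pics/t3.png",t)
clock()
E
cat > m3.py <<'E'
from h import *
s=cv2.imread("pics/s3.png");t=cv2.imread("pics/t3.png")
for c in("red","blue","yellow"):
    for n,im,roi in(("top",t,(255,135,395,220)),("scene",s,(245,165,380,290))):
        uv,ax,p=ell(im,n,c,roi,.009); print("disc",c,n,uv.round(1),np.round(ax,1),p.round(4))
for n,im,roi in(("top",t,(295,150,320,180)),("scene",s,(300,225,325,258))):
    hsv=cv2.cvtColor(im,cv2.COLOR_BGR2HSV); m=cv2.inRange(hsv,(60,60,25),(95,255,255)); b=blobs(m,roi); print(n,"stand",b,onplane(n,b[0][1],.024).round(4))
for c in("red","blue","yellow"):
    print(c,"top",blobs(mask(t,c),(400,150,490,300)),"scene",blobs(mask(s,c),(215,100,330,185)))
E
python3 m3.py
```

```text
pick down t=21.3 w=0.0637 p [0.574, 0.0604, 0.1079] f [0.1, 0.3, -0.0]
closed t=21.7 w=0.0367 p [0.574, 0.0605, 0.108] f [-0.5, 0.6, 6.8]
up t=23.0 w=0.0367 p [0.573, 0.0605, 0.2338] f [-0.4, 0.6, -1.9]
placed hit=True z-nom=0.0010 t=26.2 w=0.0368 p [0.3858, -0.2898, 0.103] f [-0.8, 0.6, 4.8]
clear t=27.6 w=0.0637 p [0.3857, -0.2897, 0.234] f [-0.8, -0.1, -1.0]
 t=29.7 w=0.0641 p [0.4004, 0.2493, 0.2998] f [0.6, -0.2, 0.4]
disc red top [288.1 185.5] [23.4 23.8] [0.5731 0.0625 0.009 ]
disc red scene [341.9 247.9] [20.7 26.5] [0.5737 0.0662 0.009 ]
disc blue top [322.2 188.9] [22.9 23.1] [ 0.563  -0.0169  0.009 ]
disc blue scene [318.9 226. ] [18.2 24.5] [ 0.564  -0.0127  0.009 ]
disc yellow top [356.5 192.1] [23.1 23.2] [ 0.5533 -0.0964  0.009 ]
disc yellow scene [297.8 205.8] [17.2 23.5] [ 0.554 -0.092  0.009]
top stand [([301, 159, 13, 14, 120], [306.9, 165.7])] [0.6159 0.0172 0.024 ]
scene stand [([305, 233, 15, 20, 243], [312.2, 243.1])] [0.618  0.0219 0.024 ]
red top [([447, 187, 16, 14, 165], [454.4, 193.2]), ([438, 193, 9, 12, 24], [440.5, 199.8])] scene [([241, 133, 11, 12, 121], [246.0, 138.4]), ([241, 155, 16, 6, 46], [248.7, 158.3])]
blue top [([439, 222, 5, 15, 23], [440.5, 228.9]), ([448, 222, 16, 13, 168], [455.3, 228.2])] scene [([265, 121, 11, 13, 110], [270.3, 126.9]), ([265, 142, 15, 8, 59], [271.9, 146.0])]
yellow top [([448, 258, 16, 14, 168], [456.0, 264.4])] scene [([289, 110, 10, 12, 108], [293.6, 115.5]), ([288, 132, 14, 6, 47], [294.5, 134.7])]
```

View pics/t3.png

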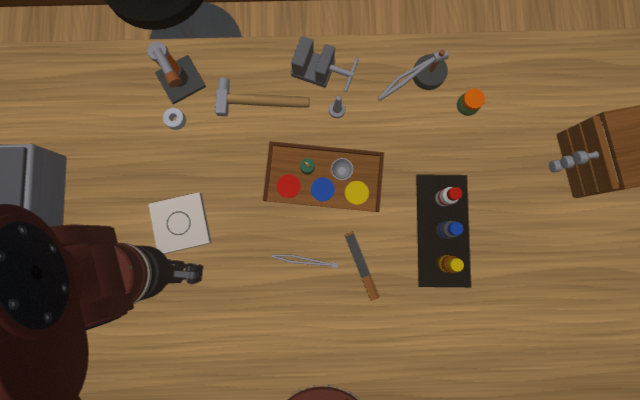

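View pics/s3.png

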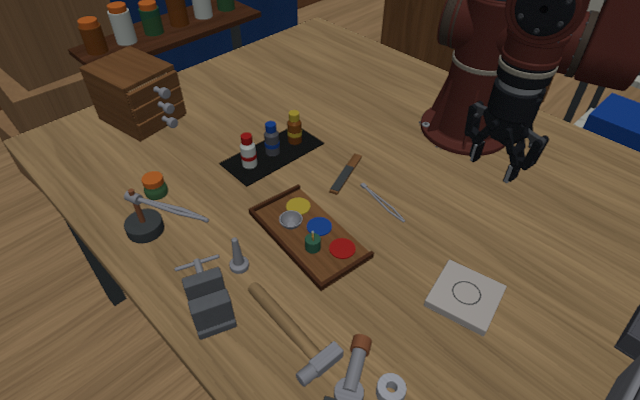

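The discs measure 56 mm across and stand 80 mm apart, as given. But the two views differ by about 4 mm in y. The bottles on the mat were centred by the jaws, so their y is known from the arm and I can use them as a reference.

```bash
python3 - <<'E'
from h import *
# cap lateral model: compare measured vs arm for the mat, cap visible centroid z~.086 scene, .092 top
for c,a,b,p in(("red",(246,138.4),(454.4,193.2),(.5357,-.2968)),("blue",(270.3,126.9),(455.3,228.2),(.4608,-.2938)),("yellow",(293.6,115.5),(456,264.4),(.3858,-.2898))):
    S=onplane("scene",a,.0845)[:2];T=onplane("top",b,.0905)[:2]
    j=np.array([np.sin(np.radians(7)),np.cos(np.radians(7))]);x=np.array([j[1],-j[0]])
    print(c,"scene err x,jaw",((S-p)@x*1e3).round(1),((S-p)@j*1e3).round(1),"top",((T-p)@x*1e3).round(1),((T-p)@j*1e3).round(1),tri(a,b).round(4))
s=cv2.imread("pics/s3.png")
g=cv2.cvtColor(s,cv2.COLOR_BGR2GRAY); m=(g>140).astype(np.uint8)*255; k=np.zeros_like(m);k[255:335,415:515]=m[255:335,415:515]
c=max(cv2.findContours(k,0,1)[0],key=cv2.contourArea); 
sub=cv2.inRange(g[278:310,448:486],0,130)
for c in cv2.findContours(sub,0,1)[0]:
    if len(c)>20: e=cv2.fitEllipse(c); print("scene circle",e,onplane("scene",(e[0][0]+448,e[0][1]+278),.02))
E
```

```text
red scene err x,jaw -0.6 2.3 top -0.9 -0.3 [ 0.5345 -0.2982  0.0826]
blue scene err x,jaw 0.4 3.8 top -0.3 -0.0 [ 0.4595 -0.2954  0.0812]
yellow scene err x,jaw -0.8 2.8 top -0.5 -0.4 [ 0.3835 -0.2914  0.0819]
scene circle ((18.10470962524414, 14.5152587890625), (22.0908203125, 30.123228073120117), 111.5787582397461) [0.49239174 0.31572704 0.02      ]
```

The top camera agrees with the arm to within 1 mm, while the scene camera reads about 3 mm high in y, so I'll use the top view. It puts the stand at (0.6157, 0.0172), which matches where the rack's geometry says it should be.

```bash
python3 - <<'E'
from h import *
pick((.6157,.0172),.006,g=.022,op=.052,tag="stand")
cv2.imwrite("pics/s4.png",robot.grab_frame("scene"))
E
```

```text
stand down t=32.6 w=0.0519 p [0.6163, 0.0171, 0.0829] f [0.3, -0.2, 0.2]
closed t=32.9 w=0.0322 p [0.6164, 0.0171, 0.0831] f [-1.1, 0.8, 6.0]
up t=34.5 w=0.0320 p [0.6152, 0.0173, 0.2337] f [-0.9, 0.7, -1.0]
```

View pics/s4.png

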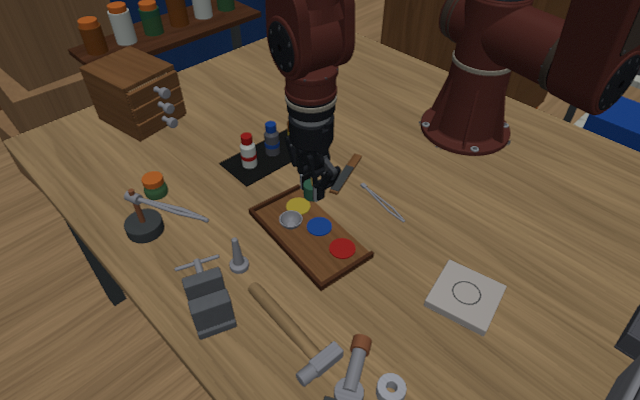

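The stand is held in the gripper at about (312,188), and the bowl is still at (290,220). Next I'll stand it in the circle.

```bash
python3 - <<'E'
from h import *
place((.4925,.313),.02,g=.022,op=.052)
robot.move_pose([.40,-.1,.3],ORI)
s=robot.grab_frame("scene");t=robot.grab_frame("top")
cv2.imwrite("pics/s5.png",s);cv2.imwrite("pics/t5.png",t); clock()
hsv=cv2.cvtColor(t,cv2.COLOR_BGR2HSV); m=cv2.inRange(hsv,(60,60,25),(95,255,255)); b=blobs(m,(150,195,210,250)); print(b,onplane("top",b[0][1],.045))
cv2.imwrite("pics/c5.png",np.hstack([cv2.resize(t[190:260,140:220],(400,350),interpolation=2),cv2.resize(s[250:340,415:515],(389,350),interpolation=2)]))
E
```

```text
placed hit=True z-nom=0.0011 t=37.5 w=0.0323 p [0.4922, 0.3129, 0.0971] f [-1.4, -1.0, 5.9]
clear t=38.9 w=0.0519 p [0.4921, 0.3128, 0.2338] f [0.1, 1.4, 0.3]
 t=40.5 w=0.0518 p [0.4003, -0.0994, 0.2999] f [-0.2, 0.1, -0.0]
[([168, 216, 15, 14, 139], [175.4, 222.6])] [0.49126573 0.31070339 0.045     ]
```

View pics/c5.png

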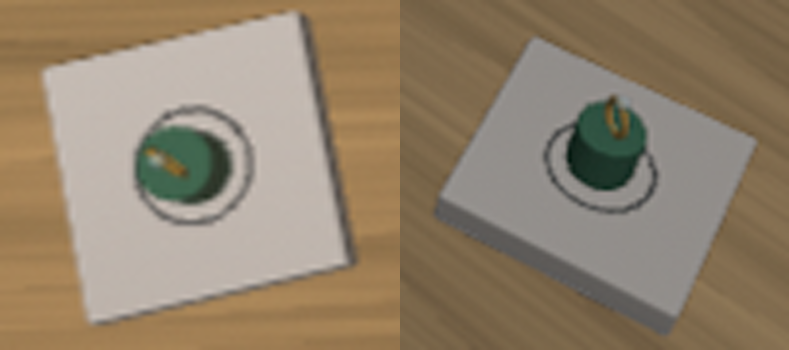

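View pics/t5.png

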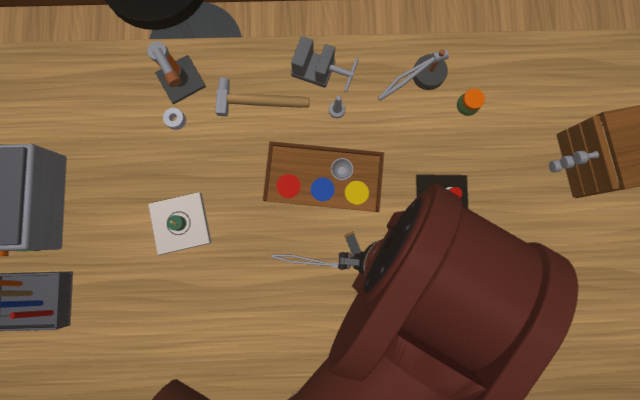

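The stand is upright inside the circle, and the bowl is still at (342,169). Now the bottles go back.

```bash
python3 - <<'E'
from h import *
for s,d in((SLOT[0],(.5731,.0625)),(SLOT[1],(.563,-.0169)),(SLOT[2],(.5533,-.0964))):
    pick(s,.004); place(d,.009)
robot.move_pose([.40,.25,.3],ORI); clock()
s=robot.grab_frame("scene");t=robot.grab_frame("top")
cv2.imwrite("pics/s6.png",s);cv2.imwrite("pics/t6.png",t)
cv2.imwrite("pics/c6.png",np.hstack([cv2.resize(t[135:220,255:395],None,fx=3,fy=3,interpolation=2),cv2.resize(s[165:290,245:380],(275,255),interpolation=2)]))
for c in H: print(c,blobs(mask(t,c),(255,135,395,220)))
E
```

```text
pick down t=43.0 w=0.0640 p [0.5365, -0.2974, 0.103] f [-0.1, 0.6, 0.6]
closed t=43.4 w=0.0364 p [0.5364, -0.2973, 0.103] f [-1.0, 0.2, 5.4]
up t=44.8 w=0.0370 p [0.5357, -0.2967, 0.2337] f [-0.0, -1.0, -1.8]
placed hit=True z-nom=0.0010 t=47.8 w=0.0367 p [0.5728, 0.0625, 0.108] f [-0.5, -0.4, 5.7]
clear t=49.2 w=0.0642 p [0.5727, 0.0625, 0.2338] f [-0.6, -0.1, -0.4]
pick down t=52.1 w=0.0640 p [0.4614, -0.2944, 0.1029] f [0.0, 0.0, -0.5]
closed t=52.4 w=0.0369 p [0.4614, -0.2944, 0.1029] f [-0.5, 0.2, 6.1]
up t=53.8 w=0.0370 p [0.4607, -0.2937, 0.2338] f [0.1, 0.5, -1.5]
placed hit=True z-nom=0.0009 t=56.6 w=0.0366 p [0.5627, -0.0168, 0.1079] f [-1.3, 0.7, 5.3]
clear t=58.0 w=0.0639 p [0.5626, -0.0168, 0.2339] f [-0.4, 0.8, -0.2]
pick down t=60.7 w=0.0641 p [0.3863, -0.2904, 0.1028] f [-0.1, -0.1, 0.8]
closed t=61.1 w=0.0371 p [0.3864, -0.2904, 0.1028] f [-0.6, 0.6, 6.5]
up t=62.5 w=0.0367 p [0.3857, -0.2897, 0.2338] f [0.4, 0.7, -2.1]
placed hit=True z-nom=0.0009 t=65.1 w=0.0369 p [0.553, -0.0963, 0.1079] f [-0.8, -0.1, 4.4]
clear t=66.5 w=0.0639 p [0.5529, -0.0962, 0.2339] f [-0.4, 0.3, -1.0]
 t=68.0 w=0.0638 p [0.4005, 0.2494, 0.2996] f [-0.3, -0.0, 0.1]
red [([278, 174, 15, 14, 146], [285.7, 180.1]), ([277, 175, 24, 23, 180], [289.8, 189.2])]
yellow [([345, 181, 24, 23, 153], [353.1, 194.5]), ([355, 182, 13, 13, 136], [360.7, 187.8])]
blue [([311, 178, 23, 23, 298], [322.0, 188.3])]
green []
```

View pics/c6.png

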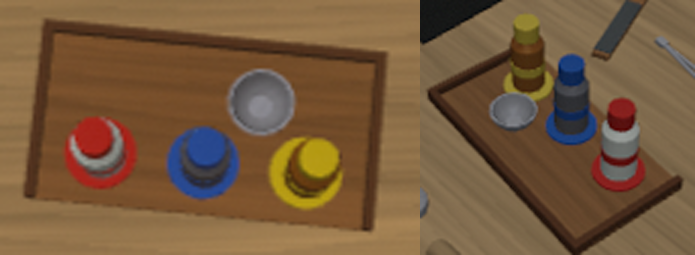

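View pics/s6.png

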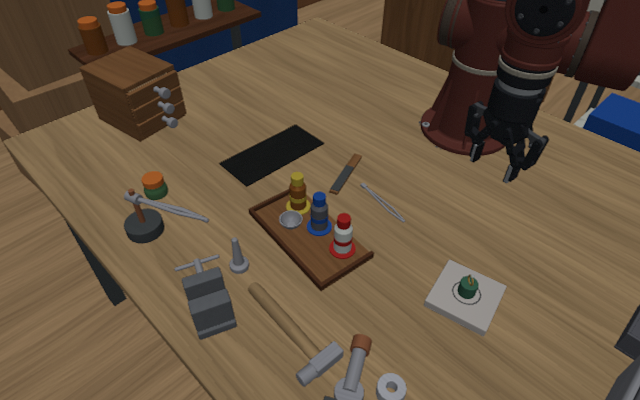

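```bash
python3 - <<'E'
from h import *
for c,u,d in(("red",(285.7,180.1),(.5731,.0625)),("yellow",(360.7,187.8),(.5533,-.0964))):
    print(c,(onplane("top",u,.0955)[:2]-d)*1e3)
t=cv2.imread("pics/t6.png")
hsv=cv2.cvtColor(t,cv2.COLOR_BGR2HSV)
m=cv2.inRange(hsv,(108,120,120),(125,255,255)); m2=m.copy()
for v in (150,165,180): print(v,blobs(cv2.inRange(hsv,(108,120,v),(125,255,255)),(305,170,340,205)))
print(hsv[183,321],hsv[197,322])
s=cv2.imread("pics/s6.png"); b=blobs(mask(s,"blue"),(300,185,335,240)); print(b, [(onplane("scene",x[1],.0895)[:2]-(.001,.0042)-(.563,-.0169))*1e3 for x in b[:1]])
E
```

```text
red [-1.36864256 -1.1458032 ]
yellow [-2.28784291 -0.81472224]
150 []
165 []
180 []
[111 187 142] [114  94  73]
[([313, 192, 13, 15, 164], [318.7, 199.2]), ([307, 215, 25, 21, 248], [318.9, 226.5])] [array([-0.82237892, -1.7037573 ])]
```

All three bottles are within about 2.5 mm of their disc centres, so I'm handing the job in.

```bash
python3 - <<'E'
from h import *
robot.job_done(); clock("done")
E
```

```text
the job is handed in; nothing more can be done
the job is handed in; nothing more can be done
```

The job is done and handed in at about 68 s of the 144 s allowed. I moved the three bottles to the mat and stood the ring stand in the circle on the block. Then I put the red, blue and yellow bottles back on the discs of their own colours.

**Last checks:** in the final pictures all three bottles are upright, each within about 2.5 mm of its disc's centre. The stand is upright in its circle, about 1–2 mm off centre, and the bowl has not visibly moved. Each item was set down under force control and stopped on contact at about 6 N or less, and the arm was clear of everything at the end.

**Disagreement:** the scene camera read about 3–4 mm higher in y than the top camera. The top camera agreed with the arm's own position to within 1 mm, so I used it. My check of the blue bottle's centring used the scene view, because in the top view its cap could not be separated from the blue disc. I corrected that reading by the measured offset.

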